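Bring the square tin round to the front and hold the carousel there

ROBOT

A 6-joint arm with a two-finger parallel gripper is mounted at the origin on the work surface. World frame = base frame: x ahead of the robot, y to its left, z up, the work surface at z = 0. Lengths are in m, angles in degrees, forces in N, time in s.
With the tool pointing down it reaches from about 0.25 to 0.725 m from the base axis. Payload 9.7 kg.
Tool frame: the origin (TCP) lies midway between the tips of the shut fingers; the grasp point (between the pads) lies 19 mm behind it; z points along the fingers, y is the line along which they close (so a half turn about z gives the same grasp; the last joint's range is limited). The gripper opens to 85 mm and grips with 20 to 120 N. Pads are 22 mm wide; open, the fingers measure 114 mm over their backs; the gripper's body (76 mm by 85 mm) begins 54 mm behind the grasp point. The pads swing forward as they close: fully open they stand 13 mm farther back than shut.
Start: joints at [63.369, 4.979, 10.078, 95.1, 0, 90], TCP at [0.247, 0.492, 0.231] pointing down, gripper open.
Joint ranges: [-179.16, 179.16], [-48.56, 103.87], [-65.8, 70.77], [-126.05, 130.52], [-82.76, 87.17], [-180, 180]. Speed limits (degrees/s): [127.2, 127.2, 147.25, 180, 180, 180].

INTERFACE

Orientations are given as [roll, pitch, yaw] about the fixed x, y, z axes, in that order (R = Rz(yaw) Ry(pitch) Rx(roll)).
In Python, from workcell import * gives the robot as it stands.
- The arm moves only by the tool servo_tool, never from a script. Its argument "moves" is a list of rows, each a list of 4 numbers: the shift along the world's x, y, z in parts of the range, where 1.0 means 1000 mm, then the turn about the world's z in parts of the range, where 1.0 means 4 rad. A call has 1 to 20 rows; each row is the pose to reach, as a shift and turn from the pose commanded when the call began; what a row does not reach only later rows make up. A row lasts 1/12 s, in which the tool goes at most 41.7 mm and 7.16 degrees, less where a joint would pass 70% of its speed; a pose out of reach is approached as far as the arm can. A shift or turn number past 1, either way, is cut back to 1. A call with a gripper value outside its range is refused whole. "claw" is the closure, from 0 (fully open) to 1 (shut), set as the call begins (left out, the last holds). The fingers move at their own pace and stop on an object; "force" is the grip in N (left out, the last holds). Time passes only in rows, so rows that repeat a pose let the fingers close. It gives the time, the measured TCP pose, the force, the opening and the grip force at its end, in the units of the state.
- get_obs(): the state, without advancing time (a new reading comes with each control period).
- camera(name): name is "scene" or "top" or "wrist"; returns the picture (400x640x3 uint8, red, green, blue); there is no depth.
- get_calibration(name): a dict with "fx", "fy", "cx", "cy" (pixels), "k1" (the pictures are not rectified: a ray, as slopes to the right and down, at radius r is drawn at 1 + k1 r^2 times it, then the intrinsics apply), "rvec" (rotation vector, rad) and "tvec" (3), from world to camera coordinates, as OpenCV has them; the wrist camera has in their place "tool_from_camera" (4x4, takes a point from camera to tool coordinates, whose origin is the TCP and whose axes are the flange's). Camera axes: x right, y down, z forward; pixel columns grow to the right and rows downward; lengths in m; the calibration is good to about 2 mm. A picture is of the moment at which its call begins: read the wrist's pose just before it. get_calibration takes no time and is no camera call.
- job_done(): hands the job in; it is judged then, once.
The state is a dict: "time": time; "q": joint angles; "qd": joint speeds; "joint_efforts": joint torques, N m; "ee_pos": TCP position; "tcp_rot": TCP orientation; "wrist_force": force on the tool from outside, world axes, zero at the start; "torque": the same for the moment, N m; "opening": finger opening in m; "grasp_force": force on a finger pad.
Only numpy, scipy, OpenCV 4.12 (cv2) and the standard library are available. Lean on these libraries where they do the work, as an engineer would, in place of code of your own. Each camera call takes 0.05 s, during which the arm holds its last target. There are 200 camera calls.

TASK

On the shop's back counter, take hold of the black bar grip on top of the spring-return carousel and turn it slowly and gently until the square tin stands in front, directly over the line of the black arrow lying on the counter. The spring would swing it back, so the job finishes while you are still holding the grip, with the carousel still and the tin at the arrow. Keep every jar upright in its pocket and leave the other things on the counter alone.

Things in the scene. Friction and masses are not known exactly. Their poses are not given: they have to be found in the camera images.
- carousel: turning aluminium disc, 300 mm across, 12 thick, top 37 mm above the counter, on a fixed foot. Origin on the vertical turning axis at the disc's underside; z up. Seven even pockets (wire rings 72 mm across) 108 mm from the axis, one empty. Turns either way about z, up to 2.2 rad; starts at rest, and a light spring (0.12 N m/rad) swings it back there when let go.
- grip (a point): black bar grip fixed on the central column of the carousel and turning with it: 60 mm long (its x), 18 mm thick (its y), 40 mm high (z). Origin at the middle of its underside, 160 mm above the counter, on the turning axis; its top is at 200 mm, above all the jars. Pinch it from above across its thickness
- square_tin: the wanted tin: the only square one, 45 x 45 mm and 101 mm high, plain metal, loose (about 2 mm play) in a pocket 0.3 to 1.5 rad to either side of the arrow at the start. Origin at the centre of its underside; z up
- pointer: flat black arrow, 3 mm thick, fixed on the counter at the carousel's front (the side roughly away from the robot). Origin on the carousel's turning axis at counter height; its x axis points outward along the arrow, which lies from 108 to 212 mm along it, tip outermost: the head sticks out beyond the disc's rim
- jar_a: round glass jar, 58 mm across, 85 mm high, metal cap, loose in a pocket. Origin at the centre of its underside; z up
- jar_b: round glass jar with a paper label, 58 mm across, 85 mm high, loose in a pocket. Origin at the centre of its underside; z up
- round_tin: low round metal tin, 60 mm across, 65 mm high, loose in a pocket. Origin at the centre of its underside; z up
- jar_c: round glass jar with a white cap, 56 mm across, 95 mm high, loose in a pocket. Origin at the centre of its underside; z up
- drink_can: round aluminium can, 54 mm across, 95 mm high, loose in a pocket. Origin at the centre of its underside; z up
- white_carton: bystander: white carton 100 x 140 x 50 mm high; origin at the centre of its underside
- mug: bystander: white mug, 76 mm across, 90 mm high; origin at the centre of its underside
- tape_roll: bystander: cardboard ring lying flat, 90 mm across, 24 mm high; origin at the centre of its underside
- card_reader: bystander: flat black card reader 150 x 75 x 22 mm; origin at the centre of its underside
- small_cartons: bystander: two small flat cartons in a pile, 70 x 110 x 58 mm high in all; origin at the centre of the underside
- bowl: bystander: wooden bowl, 100 mm across, 45 mm high; origin at the centre of its underside

How it is judged:
By the outcome, as a careful person would: the job done as asked, in the order asked, and still so for the second after the job is handed in, while the arm keeps its last pose, push and grip.
It also fails if it takes over 42 s, if anything falls off the work surface, if the arm or the gripper's body presses on something with over 40 N, if the wrist force passes 120 N, or if a joint passes its speed limit or range.

## Working session

There is one attempt and no reset: what is moved stays moved. The work goes in short steps, Python scripts to look and compute and a tool call to move; the robot and the scene stay as the last step left them, time stands still between calls to the robot, and variables do not carry over. Pictures are saved under pics/ and viewed, at most 10 in all, crops included, and the job is handed in when it is done.

Besides the shell and the picture viewer there is one more tool, called after "Call:" as name([rows], argument=value, ...), one row to a line, values as JSON. servo_tool: Moves the arm, as the interface text tells. Its arguments: {"type":"object","properties":{"moves":{"type":"array","items":{"type":"array","items":{"type":"number"}}},"claw":{"type":"number"},"force":{"type":"number"}},"required":["moves"]}

```bash
mkdir -p pics
python3 - <<'E'
from workcell import *
import cv2
for n in ("scene","top"):
    cv2.imwrite(f"pics/{n}0.png",camera(n)[:,:,::-1]); print(n,get_calibration(n))
print(get_calibration("wrist")); o=get_obs(); print(o)
E
```

```text
scene {'fx': 498.0584580466823, 'fy': 498.0584580466823, 'cx': 321.2771401179501, 'cy': 197.79714868270793, 'k1': -0.05046874830106698, 'rvec': array([ 0.55202629,  2.57512082, -1.29698565]), 'tvec': array([ 0.49203251, -0.03481546,  1.66925903])}
top {'fx': 430.818443440667, 'fy': 430.818443440667, 'cx': 319.7478957756883, 'cy': 191.14188171597618, 'k1': -0.01569093221063645, 'rvec': array([ 1.98747332, -2.24434009,  0.22307684]), 'tvec': array([0.06185706, 0.55413799, 1.38088019])}
{'fx': 313.71472158575654, 'fy': 313.71472158575654, 'cx': 318.7294022720526, 'cy': 199.0799724119081, 'k1': 0.012761682242267631, 'tool_from_camera': array([[-9.06541645e-04, -9.44840586e-01, -3.27529305e-01,
         8.36196277e-02],
       [ 9.99999319e-01, -6.15714312e-04, -9.91633883e-04,
         1.69848269e-03],
       [ 7.35271459e-04, -3.27529980e-01,  9.44840500e-01,
        -1.41167810e-01],
       [ 0.00000000e+00,  0.00000000e+00,  0.00000000e+00,
         1.00000000e+00]])}
{'time': 0.1, 'q': array([ 6.33692697e+01,  5.00580673e+00,  1.00377987e+01,  9.50985477e+01,
       -1.32049706e-03,  8.99998628e+01]), 'qd': array([-0.1074201 , -0.10649889,  0.17537915,  0.04579725, -0.01326126,
        0.00079837]), 'joint_efforts': array([ 3.88700289e-05, -5.21560049e+01,  4.65654194e+01,  1.60630583e-02,
       -2.39655344e-05,  2.97861767e-06]), 'ee_pos': array([0.24644384, 0.49146374, 0.23066381]), 'tcp_rot': array([-1.79933444e+02,  1.32033676e-03,  1.53369408e+02]), 'wrist_force': array([-1.06741259,  0.05049876, -0.07962926]), 'torque': array([-0.00356101, -0.03265017, -0.00445374]), 'grasp_force': 0.0, 'opening': 0.08553095274322105}
```

View pics/top0.png

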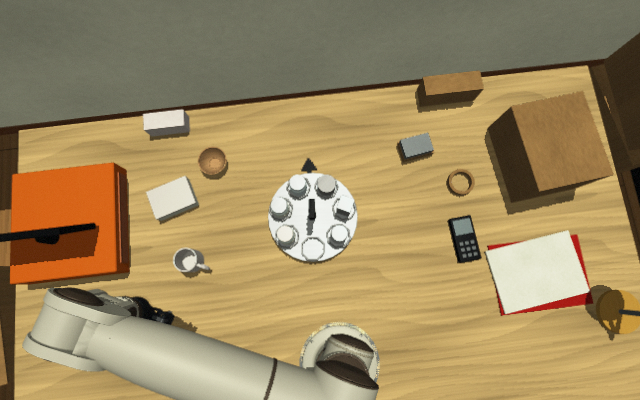

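View pics/scene0.png

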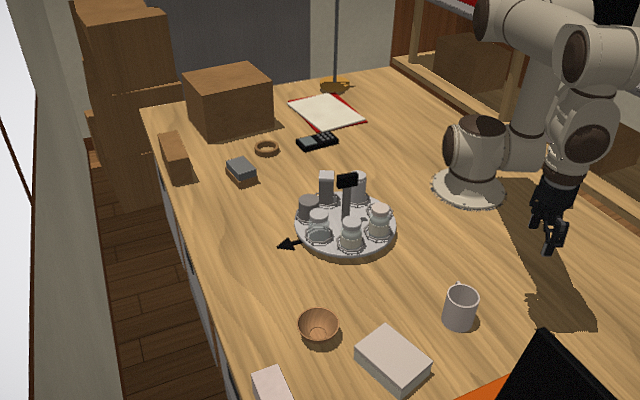

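The top view shows the carousel centred near (313,217), the arrowhead at (309,164), the bar grip at (312,210) and the square tin near (343,210). I'll zoom in and measure.

```bash
cat > h.py <<'E'
import numpy as np, cv2
from workcell import *
def ray(c,R,t,uv):
    K=np.array([[c['fx'],0,c['cx']],[0,c['fy'],c['cy']],[0,0,1]])
    p=cv2.undistortPoints(np.array(uv,float).reshape(-1,1,2),K,np.array([c['k1'],0,0,0.]))[:,0]
    return (-R.T@t),np.c_[p,np.ones(len(p))]@R
def plane(name,uv,z):
    c=get_calibration(name); R=cv2.Rodrigues(c['rvec'])[0]
    o,d=ray(c,R,c['tvec'],uv); s=(z-o[2])/d[:,2]; return o+d*s[:,None]
def proj(name,P):
    c=get_calibration(name)
    K=np.array([[c['fx'],0,c['cx']],[0,c['fy'],c['cy']],[0,0,1]])
    return cv2.projectPoints(np.array(P,float).reshape(-1,1,3),c['rvec'],c['tvec'],K,np.array([c['k1'],0,0,0.]))[0][:,0]
E
python3 - <<'E'
from h import *
t=cv2.imread('pics/top0.png'); s=cv2.imread('pics/scene0.png')
a=cv2.resize(t[145:275,250:375],None,fx=4,fy=4,interpolation=cv2.INTER_CUBIC)
b=cv2.resize(s[160:270,270:405],None,fx=4*125/135*.75,fy=4*125/135*.75,interpolation=cv2.INTER_CUBIC)
cv2.imwrite('pics/topz.png',a); 
# disc: bright low-sat
hsv=cv2.cvtColor(t,cv2.COLOR_BGR2HSV); m=((hsv[...,1]<60)&(hsv[...,2]>90)).astype(np.uint8)
m[:165]=0;m[270:]=0;m[:,:255]=0;m[:,370:]=0
m=cv2.morphologyEx(m,cv2.MORPH_CLOSE,np.ones((9,9)))
cs=max(cv2.findContours(m,0,2)[0],key=cv2.contourArea); e=cv2.fitEllipse(cv2.convexHull(cs)); print(e,plane('top',[e[0]],.037))
d=(t.max(2)<50).astype(np.uint8); d[275:]=0; d[:,:255]=0;d[:,375:]=0;d[:150]=0
n,l,st,c=cv2.connectedComponentsWithStats(d)
for i in range(1,n):
    if st[i,4]>15:
        ys,xs=np.where(l==i); print(st[i],c[i],cv2.minAreaRect(np.c_[xs,ys].astype(np.float32)))
E
```

```text
((312.3512268066406, 216.4851531982422), (89.08733367919922, 89.57362365722656), 5.697116851806641) [[0.47862417 0.02892006 0.037     ]]
[302 159  15  13  90] [308.43333333 166.31111111] ((307.44000244140625, 167.42001342773438), (12.80000114440918, 11.80000114440918), 53.13010025024414)
[309 199   7  21 106] [311.72641509 209.93396226] ((312.0, 209.0), (20.0, 6.0), 90.0)
```

View pics/topz.png

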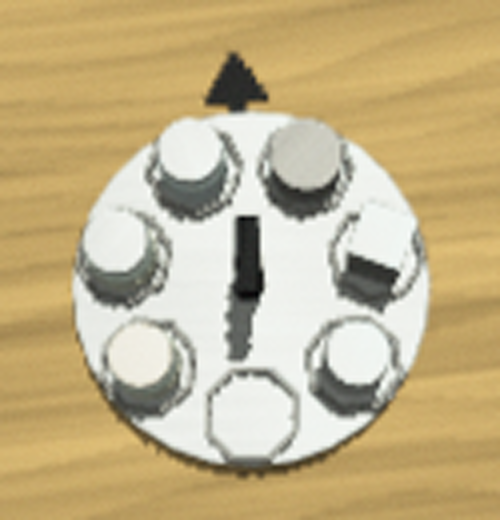

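The zoom shows the empty pocket at the back (253,416 zoomed), the arrow tip at (233,52), and the square tin's top centred near (384,230).

Run:
```python
from h import *
f=lambda p,z:plane('top',[[250+p[0]/4-.4,145+p[1]/4-.4]],z)[0]
ax=f((0,0),0)
tip=f((233,52),.003);b=f((237,105),.003);tin=f((384,230),.138);empty=f((253,416),.044)
g1=f((247,217),.2);g2=f((247,294),.2)
print(tip,b,tin,empty,g1,g2)
C=np.array([.4786,.0289])
for n,p in(('tip',tip),('tin',tin),('empty',empty),('g1',g1)):
    d=p[:2]-C;print(n,np.hypot(*d),np.arctan2(d[1],d[0]))
d=(g1-g2);print('grip',np.hypot(*d[:2]),(g1+g2)/2,np.arctan2(d[1],d[0]))
c=f((247,256),.2);print(c)
```

```text
[0.69286425 0.02025595 0.003     ] [0.64473539 0.02231493 0.003     ] [ 0.49645399 -0.07981838  0.138     ] [0.37204393 0.03972127 0.044     ] [0.50811516 0.02516759 0.2       ] [0.45063683 0.03192724 0.2       ]
tip 0.21443853839217633 -0.040321099160157026
tin 0.11017464276185203 -1.408026840703351
empty 0.10710413137062245 3.0403849276424713
g1 0.029750217687403074 -0.12578961753367693
grip 0.05787444733984238 [0.47937599 0.02854742 0.2       ] -0.117065740893942
[0.47887425 0.02860623 0.2       ]
```

The manual's scale: shifts go in shares of 1000 mm and turns go in shares of 4 rad. Converting my numbers, -46.3 cm / 100 = -0.463, -44.5 cm / 100 = -0.445, 0.26 rad / 4 = 0.065.

Call:
servo_tool([
  [0,0,0.02,0],
  [0,-0.01,0.04,0.005],
  [0.015,-0.03,0.06,0.0125],
  [0.03,-0.06,0.08,0.02],
  [0.045,-0.09,0.09,0.0275],
  [0.06,-0.12,0.09,0.035],
  [0.075,-0.15,0.09,0.0425],
  [0.09,-0.18,0.09,0.05],
  [0.105,-0.21,0.09,0.055],
  [0.12,-0.24,0.09,0.06],
  [0.135,-0.27,0.09,0.065],
  [0.15,-0.3,0.09,0.07],
  [0.165,-0.33,0.09,0.075],
  [0.18,-0.36,0.09,0.08],
  [0.195,-0.39,0.09,0.085],
  [0.21,-0.42,0.09,0.085],
  [0.223,-0.445,0.09,0.085],
  [0.232,-0.463,0.09,0.085],
  [0.232,-0.463,0.09,0.085],
  [0.232,-0.463,0.09,0.085],
], claw=0)

```text
time: 1.77
ee_pos: [0.4787, 0.0279, 0.3207]
tcp_rot: [-180.0, -0.1, 172.7]
wrist_force: [0.4, -0.1, -0.4]
opening: 0.0858
grasp_force: 0.0
```

Run:
```python
from h import *
o=get_obs(); print(o['time'],o['ee_pos'],o['tcp_rot'],o['q'])
w=camera('wrist'); cv2.imwrite('pics/w1.png',w[:,:,::-1]); cv2.imwrite('pics/s1.png',camera('scene')[:,:,::-1])
```

```text
1.7667 [0.47865966 0.02787513 0.32070416] [-1.79995353e+02 -7.31052540e-02  1.72724072e+02] [ 3.32762007e+00 -1.56153929e+00  1.35450495e+01  1.05179301e+02
  8.88501803e-03  1.06035390e+01]
```

View pics/w1.png

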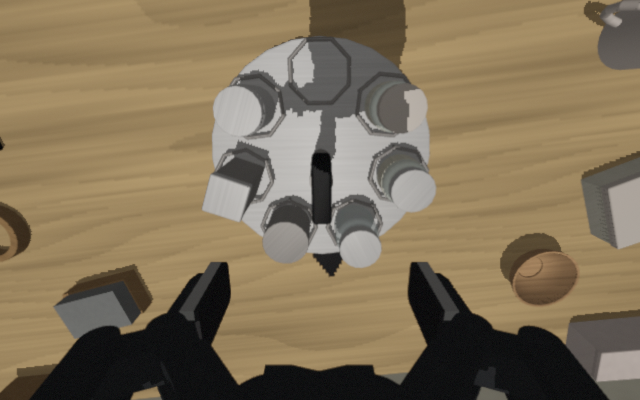

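The wrist view shows the grip at (321,153)-(321,223), centred between the fingers. The tin's top is near (230,198) and the arrow tip at (331,276).

```bash
cat >> h.py <<'E'
from scipy.spatial.transform import Rotation as Ro
def wpose(o=None):
    o=o or get_obs(); T=np.eye(4); T[:3,:3]=Ro.from_euler('xyz',o['tcp_rot'],degrees=True).as_matrix(); T[:3,3]=o['ee_pos']; return T@get_calibration('wrist')['tool_from_camera']
def wplane(T,uv,z):
    c=get_calibration('wrist'); R=T[:3,:3].T
    o,d=ray(c,R,-R@T[:3,3],uv); s=(z-o[2])/d[:,2]; return o+d*s[:,None]
E
python3 - <<'E'
from h import *
T=wpose(); f=lambda u,v,z:wplane(T,[[u,v]],z)[0]
im=cv2.imread('pics/w1.png'); m=(im.max(2)<45).astype(np.uint8); m[:145]=0;m[230:]=0;m[:,:300]=0;m[:,345:]=0
ys,xs=np.where(m); print(cv2.minAreaRect(np.c_[xs,ys].astype(np.float32)))
for n,p in dict(g_near=f(321.5,195,.2),tip=f(331,276,.003),empty=f(319,70,.044),tinring=f(246,173,.044),g_end=f(321,223,.2)).items(): 
    d=p[:2]-[.479,.0287];print(n,p,np.hypot(*d),np.arctan2(d[1],d[0]))
E
```

```text
((321.5, 187.5), (71.0, 19.0), 90.0)
g_near [0.48256224 0.03204948 0.2       ] 0.004889637919849086 0.7546247510494671
tip [0.69278789 0.02382142 0.003     ] 0.21384354717398213 -0.022815767337475305
empty [0.37249767 0.04371674 0.044     ] 0.10755579633324745 3.001516914699397
tinring [ 0.48953842 -0.07190037  0.044     ] 0.10115084022548906 -1.4664217660987233
g_end [0.50911163 0.02831618 0.2       ] 0.030114077631030387 -0.012745964289195362
```

Scaled: -15.7 cm / 100 = -0.157, -15 cm / 100 = -0.15.

Call:
servo_tool([
  [0,0.001,-0.02,0],
  [0,0.001,-0.04,0],
  [0,0.001,-0.06,0],
  [0,0.001,-0.08,0],
  [0,0.001,-0.1,0],
  [0,0.001,-0.115,0],
  [0,0.001,-0.13,0],
  [0,0.001,-0.14,0],
  [0,0.001,-0.15,0],
  [0,0.001,-0.157,0],
  [0,0.001,-0.157,0],
  [0,0.001,-0.157,0],
])

```text
time: 2.87
ee_pos: [0.4785, 0.0298, 0.1646]
tcp_rot: [180.0, 0.0, 172.9]
wrist_force: [-0.3, 0.3, 0.4]
opening: 0.0856
grasp_force: 0.0
```

Call:
servo_tool([
  [0,0,0,0],
  [0,0,0,0],
  [0,0,0,0],
  [0,0,0,0],
  [0,0,0,0],
  [0,0,0,0],
  [0,0,0,0],
  [0,0,0,0],
  [0,0,0,0],
  [0,0,0,0],
  [0,0,0,0],
  [0,0,0,0],
], claw=1, force=30)

```text
time: 3.87
ee_pos: [0.4787, 0.03, 0.1645]
tcp_rot: [180.0, 0.0, 172.9]
wrist_force: [-0.4, 5.7, 2.5]
opening: 0.0176
grasp_force: 29.7
```

Gripped: the opening is 17.6 mm against the 18 mm bar. I'll start turning slowly.

Scaled: 0.1 cm / 100 = 0.001, 0.05 cm / 100 = 0.0005, 0.24 rad / 4 = 0.06.

Call:
servo_tool([
  [0,0.0005,0,0.0008],
  [0,0.001,0,0.002],
  [0,0.001,0,0.004],
  [0,0.001,0,0.0065],
  [0,0.001,0,0.0095],
  [0,0.001,0,0.013],
  [0,0.001,0,0.017],
  [0,0.001,0,0.0213],
  [0,0.001,0,0.0255],
  [0,0.001,0,0.0298],
  [0,0.001,0,0.034],
  [0,0.001,0,0.0383],
  [0,0.001,0,0.0425],
  [0,0.001,0,0.0468],
  [0,0.001,0,0.0505],
  [0,0.001,0,0.054],
  [0,0.001,0,0.057],
  [0,0.001,0,0.059],
  [0,0.001,0,0.06],
  [0,0.001,0,0.06],
], force=45)

```text
time: 5.53
ee_pos: [0.4787, 0.0296, 0.1646]
tcp_rot: [-179.9, 0.0, -173.4]
wrist_force: [0.3, -7.2, 4.9]
opening: 0.0174
grasp_force: 44.5
```

Run:
```python
from h import *
o=get_obs(); print(o['torque'],o['wrist_force'])
a=camera('scene')[150:280,250:420]; cv2.imwrite('pics/s2.png',cv2.resize(a[:,:,::-1],None,fx=4,fy=4,interpolation=cv2.INTER_CUBIC))
```

```text
[-1.08644147 -0.06518493 -0.04371142] [ 0.33280049 -7.18356965  4.85216599]
```

View pics/s2.png

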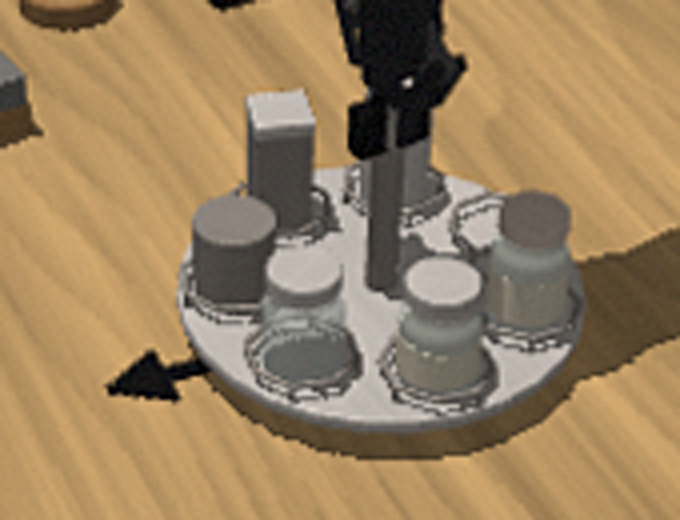

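The scene crop shows the tin upright at (280,165) in the crop and moving toward the arrow, with all the jars upright. I'll continue.

Scaled: -0.05 cm / 100 = -0.0005, 0.313 rad / 4 = 0.0783.

Call:
servo_tool([
  [0,-0.0005,0,0.001],
  [0,-0.0005,0,0.0025],
  [0,-0.0005,0,0.005],
  [0,-0.0005,0,0.008],
  [0,-0.0005,0,0.0115],
  [0,-0.0005,0,0.0155],
  [0,-0.0005,0,0.0198],
  [0,-0.0005,0,0.0243],
  [0,-0.0005,0,0.0288],
  [0,-0.0005,0,0.0333],
  [0,-0.0005,0,0.0378],
  [0,-0.0005,0,0.0423],
  [0,-0.0005,0,0.0468],
  [0,-0.0005,0,0.0513],
  [0,-0.0005,0,0.0558],
  [0,-0.0005,0,0.0603],
  [0,-0.0005,0,0.0648],
  [0,-0.0005,0,0.0693],
  [0,-0.0005,0,0.0738],
  [0,-0.0005,0,0.0783],
])

```text
time: 7.25
ee_pos: [0.4788, 0.029, 0.1646]
tcp_rot: [-179.9, -0.0, -155.5]
wrist_force: [0.6, -8.5, 5.4]
opening: 0.0177
grasp_force: 44.4
```

Scaled: 0.36 rad / 4 = 0.09.

Call:
servo_tool([
  [0,0,0,0.0045],
  [0,0,0,0.009],
  [0,0,0,0.0135],
  [0,0,0,0.018],
  [0,0,0,0.0225],
  [0,0,0,0.027],
  [0,0,0,0.0315],
  [0,0,0,0.036],
  [0,0,0,0.0405],
  [0,0,0,0.045],
  [0,0,0,0.0495],
  [0,0,0,0.054],
  [0,0,0,0.0585],
  [0,0,0,0.063],
  [0,0,0,0.0675],
  [0,0,0,0.072],
  [0,0,0,0.0765],
  [0,0,0,0.081],
  [0,0,0,0.0855],
  [0,0,0,0.09],
])

```text
time: 8.92
ee_pos: [0.4792, 0.0284, 0.1646]
tcp_rot: [-179.8, -0.1, -134.9]
wrist_force: [3.9, -12.9, 3.9]
opening: 0.0174
grasp_force: 44.3
```

Scaled: 0.26 rad / 4 = 0.065.

Call:
servo_tool([
  [0,0,0,0.0045],
  [0,0,0,0.009],
  [0,0,0,0.0135],
  [0,0,0,0.018],
  [0,0,0,0.0225],
  [0,0,0,0.027],
  [0,0,0,0.0315],
  [0,0,0,0.036],
  [0,0,0,0.0405],
  [0,0,0,0.045],
  [0,0,0,0.0495],
  [0,0,0,0.054],
  [0,0,0,0.0575],
  [0,0,0,0.0605],
  [0,0,0,0.0625],
  [0,0,0,0.064],
  [0,0,0,0.065],
  [0,0,0,0.065],
  [0,0,0,0.065],
])

```text
time: 10.5
ee_pos: [0.4796, 0.0281, 0.1646]
tcp_rot: [-179.8, -0.1, -120.0]
wrist_force: [6.8, -14.5, 3.4]
opening: 0.0175
grasp_force: 44.2
```

Run:
```python
from h import *
o=get_obs(); print(o['torque'],o['wrist_force'],o['q'],o['tcp_rot'])
a=camera('scene')[150:280,250:420]; a=cv2.resize(a[:,:,::-1],None,fx=4,fy=4,interpolation=cv2.INTER_CUBIC)
cv2.imwrite('pics/s3.png',a); cv2.imwrite('pics/w3.png',camera('wrist')[:,:,::-1]); cv2.imwrite('pics/t3.png',camera('top')[:,:,::-1])
```

```text
[-2.0726062  -0.80406359 -0.18675747] [  6.82171413 -14.49547566   3.43581395] [  3.49411633  -5.50458021  -7.75128591  87.62713258  -0.24262259
 -56.47390644] [-1.79760822e+02 -1.32576389e-01 -1.20032521e+02]
```

View pics/s3.png

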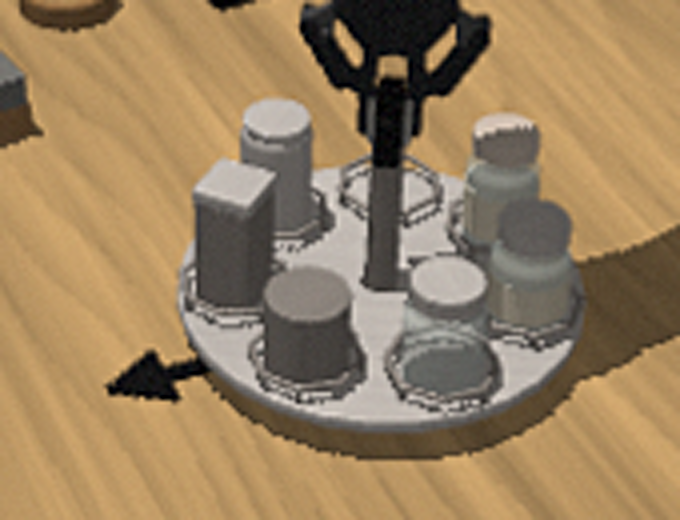

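Everything is upright, and the tin is close to the arrow. The tin's top in the crop has corners (193,193), (223,160), (276,175) and (246,216), and the arrow tip is at (108,390).

Run:
```python
from h import *
f=lambda p,z:plane('scene',[[250+p[0]/4-.4,150+p[1]/4-.4]],z)[0]
s=cv2.imread('pics/scene0.png')
tip=f((108,390),.003); tin=f((234.5,186),.138); cor=[f(p,.138) for p in((193,193),(223,160),(276,175),(246,216))]
print(tip,tin,[np.linalg.norm(cor[i]-cor[i-1]).round(4) for i in range(4)],np.mean(cor,0))
# disc ellipse in scene (centre of disc top)
hull=[(180,300),(330,418),(582,300),(395,420),(500,395)]
C=np.array([.479,.029]); print(proj('scene',[[.479,.029,.037],[.479+.15,.029,.037],[.479,.029+.15,.037],[.479,.029-.15,.037]])*4-[1000,600])
for n,p in(('tip',tip),('tin',tin)):
    d=p[:2]-C;print(n,np.hypot(*d),np.arctan2(d[1],d[0]))
# tin edge orientations
for i in range(4):
    d=cor[i]-cor[i-1]; print(np.arctan2(d[1],d[0])%(np.pi/2))
w=cv2.imread('pics/w3.png'); t=cv2.imread('pics/t3.png')[145:275,250:375]
cv2.imwrite('pics/c3.png',np.hstack([cv2.resize(t,(385,400),interpolation=cv2.INTER_CUBIC),w[:,130:545]]))
```

```text
[0.69229432 0.02505756 0.003     ] [0.58593518 0.00537025 0.138     ] [np.float64(0.045), np.float64(0.0443), np.float64(0.0413), np.float64(0.0521)] [0.58577784 0.00505584 0.138     ]
[[379.56256272 278.72849878]
 [190.4376659  331.93114002]
 [479.10376732 405.75915189]
 [293.72845009 169.20790685]]
tip 0.21333075512415917 -0.018481444488863834
tin 0.10951483263376073 -0.21747789543115306
0.5350944073923343
0.6808507569086002
0.7083417579520801
0.7429305010479608
```

View pics/c3.png

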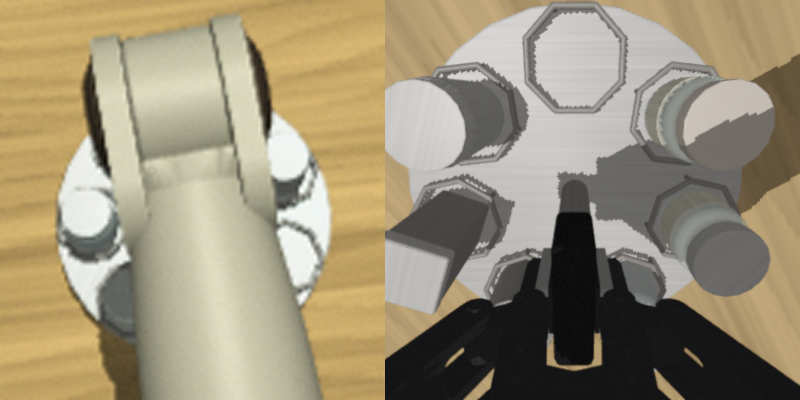

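Scaled: -0.2 cm / 100 = -0.002, -0.18 cm / 100 = -0.0018, 0.03 rad / 4 = 0.0075.

Call:
servo_tool([
  [0,-0.0002,0,0.0008],
  [0,-0.0004,0,0.0023],
  [0.0002,-0.0006,0,0.0045],
  [0.0002,-0.0008,0,0.0075],
  [0.0004,-0.001,0,0.011],
  [0.0004,-0.001,0,0.015],
  [0.0006,-0.0012,0,0.019],
  [0.0006,-0.0014,0,0.023],
  [0.0008,-0.0016,0,0.027],
  [0.001,-0.0018,0,0.031],
  [0.001,-0.002,0,0.035],
  [0.001,-0.002,0,0.039],
  [0.001,-0.002,0,0.0425],
  [0.001,-0.002,0,0.046],
  [0.001,-0.002,0,0.0488],
  [0.001,-0.002,0,0.0508],
  [0.001,-0.002,0,0.052],
  [0.001,-0.002,0,0.0525],
  [0.001,-0.002,0,0.0525],
  [0.001,-0.002,0,0.0525],
])

```text
time: 12.32
ee_pos: [0.48, 0.0279, 0.1646]
tcp_rot: [-179.9, -0.0, -107.9]
wrist_force: [4.1, -4.8, 5.0]
opening: 0.017
grasp_force: 44.7
```

Run:
```python
from h import *
o=get_obs(); print(o['torque'],o['q'][5])
im=camera('scene')[:,:,::-1]; cv2.imwrite('pics/s4full.png',im)
a=cv2.resize(im[160:270,265:400],None,fx=5,fy=5,interpolation=cv2.INTER_CUBIC); cv2.imwrite('pics/s4.png',a)
# disc bias: compare rim extents with the projected circle
th=np.linspace(0,2*np.pi,400); 
p=proj('scene',np.c_[.479+.15*np.cos(th),.029+.15*np.sin(th),0*th+.037]); print(p.min(0),p.max(0))
print((p.min(0)-[265,160]+.4)*5,(p.max(0)-[265,160]+.4)*5)
```

```text
[-0.5341235  -0.48398541 -0.13553991] -68.76153852065463
[293.71793085 190.02782491] [396.21546573 254.64347366]
[145.58965423 152.13912457] [658.07732864 475.21736828]
```

View pics/s4.png

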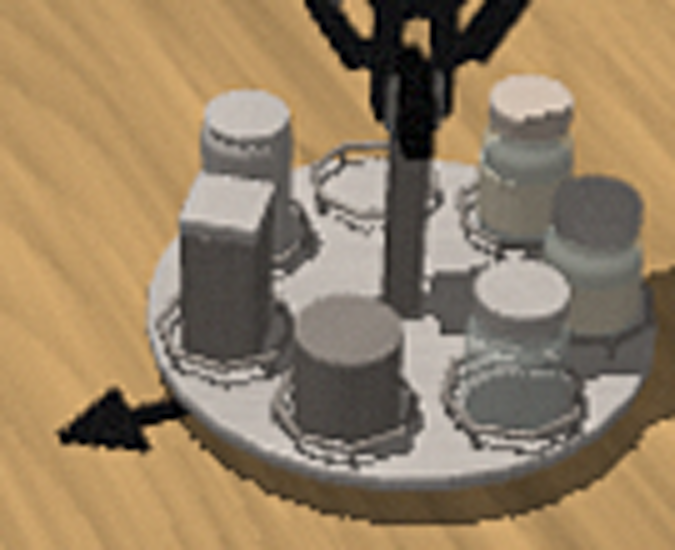

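The tin's top has corners (180,217), (203,172), (277,182) and (250,240), and the arrow tip is at (58,438). The disc rim sits about 1 camera pixel lower than projected, so I'll correct for that bias.

Run:
```python
from h import *
im=cv2.imread('pics/s4full.png')
g=lambda p:[265+(p[0]+.5)/5-.5,160+(p[1]+.5)/5-.5]
f=lambda p,z:plane('scene',[g(p)],z)[0]
# rim fit: lower part of disc top vs brown/side; refine axis from extents
A0=np.array([.479,.029]); m=lambda A:(lambda p:np.array([(p.min(0)[0]+p.max(0)[0])/2,p.max(0)[1],p.min(0)[1]]))(proj('scene',np.c_[A[0]+.15*np.cos(th),A[1]+.15*np.sin(th),0*th+.037]))
th=np.linspace(0,2*np.pi,400)
from scipy.optimize import least_squares
meas=np.array([(g((147,0))[0]+g((657,0))[0])/2,g((0,480))[1],g((0,157))[1]])
A=least_squares(lambda a:m(a)-meas,A0).x; print('axis',A)
tin=[f(p,.138) for p in((180,217),(203,172),(277,182),(250,240))]
tip=f((58,438),.003); back=f((185,409),.003); tm=np.mean(tin,0)
for C in (A0,A):
    for n,p in(('tip',tip),('back',back),('tin',tm)):
        d=p[:2]-C; print(n,p,np.hypot(*d),np.arctan2(d[1],d[0]))
print('arrow dir',np.arctan2(*(tip-back)[1::-1]))
T=wpose(); w=camera('wrist'); cv2.imwrite('pics/w4.png',w[:,:,::-1])
```

```text
axis [0.48084725 0.03287229]
tip [0.69348077 0.02499968 0.003     ] 0.21451807699396946 -0.01864903677202641
back [0.61789075 0.03095858 0.003     ] 0.13890455780132216 0.014100667452865683
tin [0.5885423  0.02437489 0.138     ] 0.10963989589599668 -0.04219709317533556
tip [0.69348077 0.02499968 0.003     ] 0.21277921024784818 -0.03700740458551377
back [0.61789075 0.03095858 0.003     ] 0.13705685632052583 -0.01396329665952673
tin [0.5885423  0.02437489 0.138     ] 0.108029757045276 -0.07873927075330246
arrow dir -0.07866921107486237
```

View pics/w4.png

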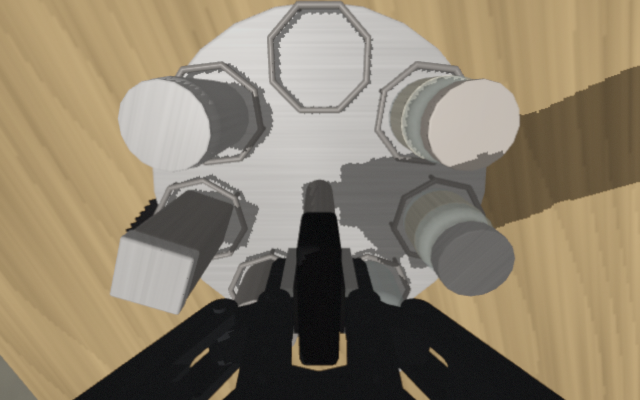

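The wrist view agrees: the empty ring at (320,57) lines up with the tool's x axis, which puts the tin pocket at -0.078 rad. The corrected scene estimate for the tin is -0.079 and the arrow is at about -0.038, so +0.04 rad remains.

Scaled: 0.04 rad / 4 = 0.01.

Call:
servo_tool([
  [0,0,0,0.0008],
  [0,0,0,0.002],
  [0,0,0,0.0035],
  [0,0,0,0.0053],
  [0,0,0,0.007],
  [0,0,0,0.0085],
  [0,0,0,0.0095],
  [0,0,0,0.01],
  [0,0,0,0.01],
  [0,0,0,0.01],
  [0,0,0,0.01],
  [0,0,0,0.01],
  [0,0,0,0.01],
])

```text
time: 13.5
ee_pos: [0.4801, 0.0279, 0.1646]
tcp_rot: [-179.9, -0.0, -105.6]
wrist_force: [4.5, -4.2, 5.3]
opening: 0.0172
grasp_force: 44.7
```

Run:
```python
from h import *
o=get_obs(); print(o['time'],o['tcp_rot'],o['qd'].round(2))
im=camera('scene')[:,:,::-1]
cv2.imwrite('pics/s5.png',cv2.resize(im[160:270,265:400],None,fx=5,fy=5,interpolation=cv2.INTER_CUBIC))
```

```text
13.5 [-1.79915800e+02 -6.38855753e-03 -1.05604863e+02] [-0.02 -0.03  0.12 -0.05  0.   -0.  ]
```

View pics/s5.png

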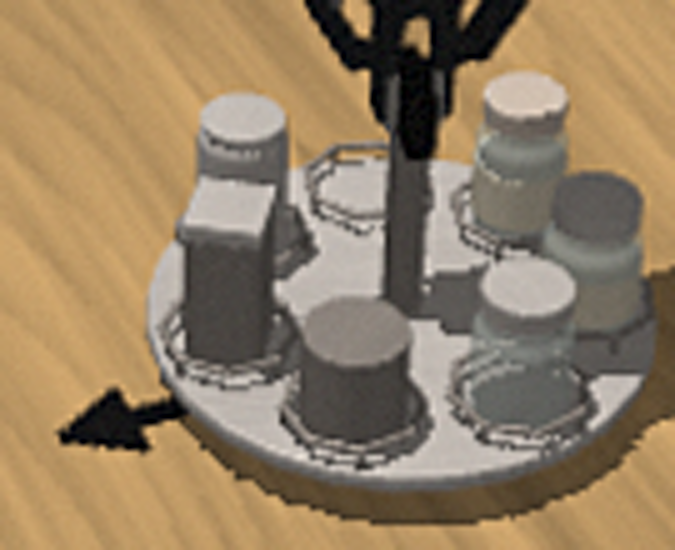

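The tin is upright over the arrow line, with its top at about (230,208), and every jar is upright. The tool has turned 1.422 rad, which puts the tin at about -0.036 to -0.04 rad, matching the arrow. The arm is still and holding, so I'll hand in.

```bash
python3 -c "
from workcell import *
print(job_done())"
```

```text
the job is handed in; nothing more can be done
None
```

The job is handed in: the arm is still holding the grip, with the carousel at rest, the square tin at the arrow to within about 0.01 rad by my measurements, every jar upright, and about 13.6 s used.

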